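# Earth-bond check of two chassis faces on a sprung bar

## Task

Slide the open aluminium chassis along the bench, without lifting or tipping it, until its blue-taped face pushes the jig's copper bar fully home, squarely and with the whole width of the face on the bar, and keep it there for a second. Then draw the chassis back until the bar has sprung fully out, turn the chassis a quarter turn, and slide the yellow-taped face against the bar, again squarely and with its whole width on the bar, until the bar is fully home again. Leave the chassis standing there with the bar held home, let go of it, and leave the other things on the bench where they are.

Things in the scene. Friction and masses are not known exactly. Their poses are not given: they have to be found in the camera images.
- chassis: Open-topped aluminium tray, 120 (x) x 100 (y) x 50 mm high, walls and floor 5 mm, empty, 0.45 to 0.8 kg. Fingers can push its inner walls. Origin: centre of underside. +x points out of the blue-taped face (100 mm wide), +y out of the yellow-taped face (120 mm wide), z up. Tape covers the rim too. Blue starts facing the bar within 45 degrees. Yellow follows blue by a clockwise turn.
- blue_face (a point): centre of the outer side of the blue-taped end wall of the chassis, 60 mm along chassis +x from its origin, 25 mm up
- yellow_face (a point): centre of the outer side of the yellow-taped long wall of the chassis, 50 mm along chassis +y from its origin, 25 mm up
- jig: Fixed jig: bent steel bracket, upright plate 190 mm wide (y), 55 mm high, foot behind it, copper bar in front. Origin: on the bench, middle of the plate's front. +x is the direction in which the bar is pressed (bar to bracket), +y along the bar, z up. The bar's front face is at x = -28 mm when out, -16 mm fully home. The bench before the bar is bare.
- bar_home (a point): middle of the front face of the copper bar when it is pressed fully home; fixed to the jig, at x = -16 mm, y = 0, z = 27 mm of its frame
- bar (a joint): travel of the copper bar (170 mm wide, from 14 to 40 mm above the bench) in m: 0 sprung fully out, 0.012 fully home on its stop. A weak spring (about 0.25 N out, 0.7 N home) pushes it out, too weak to move the chassis once that is left standing.
- multimeter: bystander: grey multimeter, 85 x 170 x 38 mm, origin at the centre of its underside, long side along its y
- breadboard: bystander: white breadboard, 55 x 165 x 10 mm (chips to 16 mm), origin at the centre of its underside, long side along its y
- parts_tray: bystander: clear divided parts tray, 120 x 170 x 45 mm, origin at the centre of its underside, long side along its y
- reel: bystander: blue solder reel standing on its flange, 60 mm in diameter, 46 mm high, origin at the centre of its underside
- screwdriver: bystander: orange screwdriver, 190 mm long, lying along its x
- carton: bystander: red carton, 90 x 150 x 45 mm, origin at the centre of its underside, long side along its y

How it is judged:
By the outcome, as a careful person would: the job done as asked, in the order asked, and still so for the second after the job is handed in, with the robot touching nothing.
It also fails if it takes over 72 s, if anything falls off the work surface, if the arm or the gripper's body presses on something with over 40 N, if the wrist force passes 120 N, or if a joint passes its speed limit or range.

## Robot

A 6-joint arm with a two-finger parallel gripper is mounted at the origin on the work surface. World frame = base frame: x ahead of the robot, y to its left, z up, the work surface at z = 0. Lengths are in m, angles in rad, forces in N, time in s.
With the tool pointing down it reaches from about 0.35 to 0.975 m from the base axis. Payload 4.9 kg.
Tool frame: the origin (TCP) lies on the front face of the gripper's body, between the roots of the fingers; the fingertips stand ctrl.finger_overhang ahead of it and the grasp point (between the pads) lies 54 mm ahead of it (ctrl.finger_overhang is the distance from the TCP to the fingertips, in m); z points along the fingers, y is the line along which they close (so a half turn about z gives the same grasp; the last joint's range is limited). The gripper opens to 85 mm and grips with 20 to 120 N. Pads are 22 mm wide; open, the fingers measure 114 mm over their backs; the gripper's body (76 mm by 85 mm) begins 54 mm behind the grasp point. The pads swing forward as they close: fully open they stand 13 mm farther back than shut.
Start: joints at [-0.119, 0.053, 1.613, -0, 1.476, -0.119], TCP at [0.625, 0, 0.304] pointing down, gripper open.
Joint ranges: [-3.01, 3.01], [-1.01, 2.22], [0.06, 2.58], [-1.02, 4.17], [0.09, 2.62], [-3.14, 3.14]. Speed limits (rad/s): [2.57, 2.57, 3.14, 3.14, 3.14, 3.14].

## Interface

Orientations are given as a rotation vector (axis times angle).
In Python, from station import ctrl, vision gives the robot as it stands. The module is installed in compiled form; this text tells all that it offers.
- The arm moves only by the tool drive_tool, never from a script. Its argument "rows" is a list of rows, each a list of 2 entries, a list of its own where there are three numbers: the shift along the tool's x, y, z in m, then the turn about the tool's z in rad. A call has 1 to 10 rows; each row shifts and turns the commanded pose from where the row before left it, along the tool's axes as they then stand; what a row does not reach is not made up. A row lasts 1/10 s, in which the tool goes at most 50 mm and 8.59 degrees, less where a joint would pass 70% of its speed; a pose out of reach is approached as far as the arm can. A call with a gripper value outside its range is refused whole. "jaw" is the closure, from 0 (fully open) to 1 (shut), set as the call begins (left out, the last holds). The fingers move at their own pace and stop on an object; "grip_force" is the grip in N (left out, the last holds). Time passes only in rows, so rows that do not move let the fingers close. It gives the time, the measured TCP pose, the force, the opening and the grip force at its end, in the units of the state.
- ctrl.get_obs(): the state, without advancing time (a new reading comes with each control period).
- vision.get_image(name): name is "scene" or "side" or "wrist"; returns a dict with "image" (384x512x3 uint8, blue, green, red), "vertical_fov" (degrees; the focal length in pixels is half the picture's height over the tangent of half this angle, whatever the lens; pixels are square), "cx", "cy" (the principal point, pixels), "R" (3x3) and "t" (3): a world point X has camera coordinates R X + t. Camera axes: x right, y down, z forward; pixel columns grow to the right and rows downward; lengths in m; the calibration is good to about 2 mm. The wrist camera is an equidistant fisheye: a pixel r from the principal point sees the ray r / f radians off the axis. A picture is of the moment at which its call begins. There is no depth.
- ctrl.finish_job(): hands the job in; it is judged then, once.
The state is a dict: "t": time; "q": joint angles; "dq": joint speeds; "effort": joint torques, N m; "tool_pos": TCP position; "tool_rot": TCP orientation; "contact_force": force on the tool from outside, world axes, zero at the start; "wrist_torque": the same for the moment, N m; "opening": finger opening in m; "grip_force": force on a finger pad.
Only numpy, scipy, OpenCV 4.12 (cv2) and the standard library are available. Lean on these libraries where they do the work, as an engineer would, in place of code of your own. Each camera call takes 0.05 s, during which the arm holds its last target. There are 200 camera calls.

## Working session

There is one attempt and no reset: what is moved stays moved. The work goes in short steps, Python scripts to look and compute and a tool call to move; the robot and the scene stay as the last step left them, time stands still between calls to the robot, and variables do not carry over. Pictures are saved under pics/ and viewed, at most 11 in all, crops included, and the job is handed in when it is done.

Besides the shell and the picture viewer there is one more tool, called as name(argument=value, ...) on one line, values as JSON. drive_tool: Moves the arm, as the interface text tells. Its arguments: {"type":"object","properties":{"rows":{"type":"array","items":{"type":"array"}},"jaw":{"type":"number"},"grip_force":{"type":"number"}},"required":["rows"]}

```bash
mkdir -p pics; cat > h.py <<'E'
import numpy as np, cv2
from station import ctrl, vision
def ray(c,u,v,fish=False):
    u=np.float64(u);v=np.float64(v)
    f=c["image"].shape[0]/2/np.tan(np.radians(c["vertical_fov"])/2)
    x,y=u-c["cx"],v-c["cy"]
    if fish:
        r=np.hypot(x,y);th=r/f;d=np.array([np.sin(th)*x/max(r,1e-9),np.sin(th)*y/max(r,1e-9),np.cos(th)])
    else: d=np.array([x/f,y/f,1])
    R=np.array(c["R"]);return -R.T@np.array(c["t"]),R.T@d
def onplane(c,u,v,z,fish=False):
    o,d=ray(c,u,v,fish);return o+d*(z-o[2])/d[2]
def save(c,n): cv2.imwrite(f"pics/{n}.png",c["image"])
E
python3 - <<'E'
from h import *
o=ctrl.get_obs();print(o,ctrl.finger_overhang)
ims=[]
for n in("scene","side","wrist"):
    c=vision.get_image(n);save(c,n+"0");print(n,c["vertical_fov"],-np.array(c["R"]).T@c["t"],np.array(c["R"])[2])
E
```

```text
{'t': 0.0, 'q': array([-1.19013502e-01,  5.33351552e-02,  1.61433761e+00,  1.51862175e-05,
        1.47599566e+00, -1.18983624e-01]), 'dq': array([ 0.00241533, -0.00326604, -0.00016424, -0.00029142, -0.00172724,
        0.00082807]), 'effort': array([ 2.70554956e-04, -3.93670499e+01, -3.70175600e+01, -1.62778279e-04,
        6.93513779e-03, -6.06393527e-06]), 'tool_pos': array([6.24509550e-01, 5.37749936e-05, 3.02650270e-01]), 'tool_rot': array([-2.22031543e+00, -2.22024587e+00,  1.99587418e-03]), 'contact_force': array([-0.75216901, -0.61871595,  0.57477087]), 'wrist_torque': array([-0.01099807,  0.01656063,  0.04584252]), 'grip_force': 0.0, 'opening': 0.085334398582911} 0.0726
scene 49.566208253185415 [1.56803328 0.10256362 0.8759836 ] [-0.76793206 -0.09207369 -0.63387916]
side 50.688656366634504 [0.21814134 0.89595486 0.98538314] [ 0.24325511 -0.66933959 -0.70200532]
wrist 65.70646984690485 [0.6244043  0.07390146 0.37352579] [-0.00195033 -0.28849368 -0.95747981]
```

View pics/scene0.png

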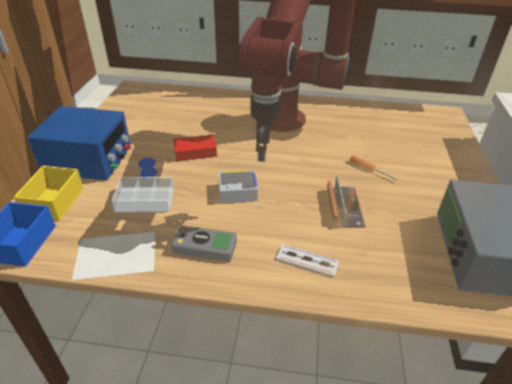

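View pics/wrist0.png

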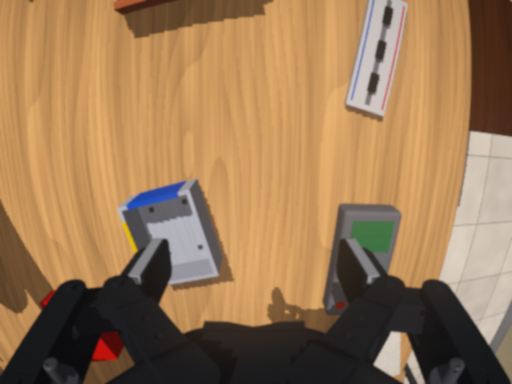

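View pics/side0.png

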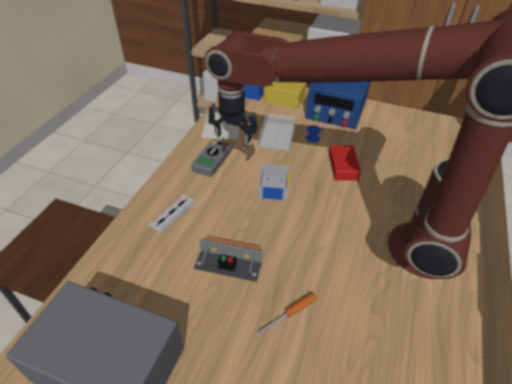

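The scene view shows the chassis near (238,187) and the jig near (345,203), with the bar on the chassis side. The wrist view shows the blue rim from (122,208) to (195,181), the yellow side on the left, and the rear wall near (195,280). The side view confirms the jig is at (228,258).

```bash
python3 - <<'E'
from h import *
w=vision.get_image("wrist");s=vision.get_image("side");sc=vision.get_image("scene")
for p in [(122,208),(195,181),(219,278)]: print("w",onplane(w,*p,.05,True).round(3))
for p in [(200,240),(262,251)]: print("side plate top",onplane(s,*p,.055).round(3))
for p in [(195,270),(258,280)]: print("side foot back",onplane(s,*p,0.003).round(3))
for p in [(262,193),(285,193),(288,168),(264,168)]: print("side chassis rim",onplane(s,*p,.05).round(3))
for p in [(328,186),(334,220)]: print("scene bar",onplane(sc,*p,.04).round(3))
E
```

```text
w [ 0.46  -0.048  0.05 ]
w [ 0.557 -0.014  0.05 ]
w [ 0.579 -0.144  0.05 ]
side plate top [0.625 0.254 0.055]
side plate top [0.443 0.226 0.055]
side foot back [0.612 0.323 0.003]
side foot back [0.431 0.288 0.003]
side chassis rim [0.526 0.    0.05 ]
side chassis rim [ 0.455 -0.028  0.05 ]
side chassis rim [ 0.484 -0.15   0.05 ]
side chassis rim [ 0.562 -0.119  0.05 ]
scene bar [0.486 0.2   0.04 ]
scene bar [0.646 0.219 0.04 ]
```

drive_tool(rows=[[[0.02, -0.03, -0.03], 0], [[0.02, -0.03, -0.03], 0], [[0.02, -0.03, -0.03], 0], [[0, 0, -0.02], 0], [[0, 0, 0], 0], [[0, 0, 0], 0], [[0, 0, 0], 0]])

```text
t: 1.0
tool_pos: [0.5349, 0.0597, 0.4115]
tool_rot: [-2.22, -2.219, 0.004]
contact_force: [-0.4, -0.4, -0.8]
opening: 0.0855
grip_force: 0.0
```

```bash
python3 - <<'E'
from h import *
w=vision.get_image("wrist");save(w,"w1")
cv2.imwrite("pics/w1b.png",cv2.resize(w["image"],(768,576),interpolation=cv2.INTER_CUBIC))
E
```

```text
(no output)
```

View pics/w1b.png

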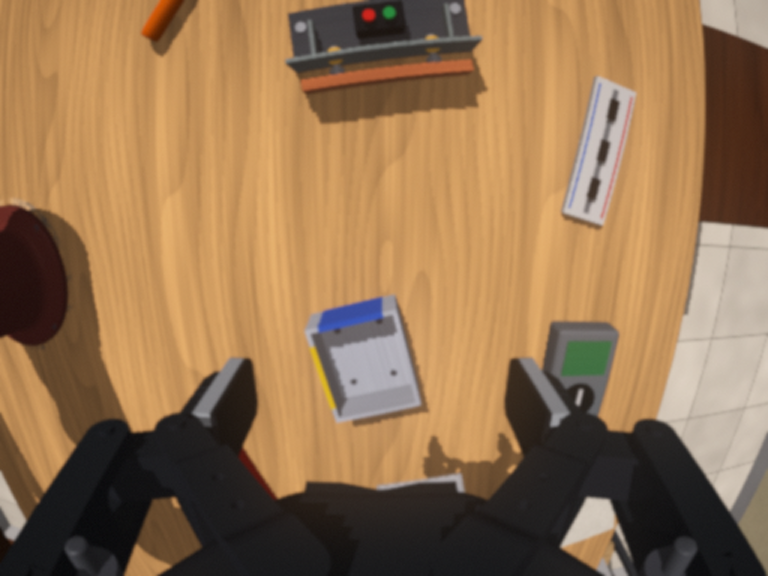

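The jig's copper front edge runs (303,88)–(472,70) in the enlarged view. The chassis has its blue face up at (350,315), yellow left and rear corners near (338,421) and (422,408). I'll zoom in to separate the rim from the base.

```bash
python3 - <<'E'
from h import *
im=cv2.imread("pics/w1.png")
a=cv2.resize(im[190:285,195:295],None,fx=6,fy=6,interpolation=cv2.INTER_CUBIC)
cv2.imwrite("pics/w1c.png",a)
E
```

```text
(no output)
```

View pics/w1c.png

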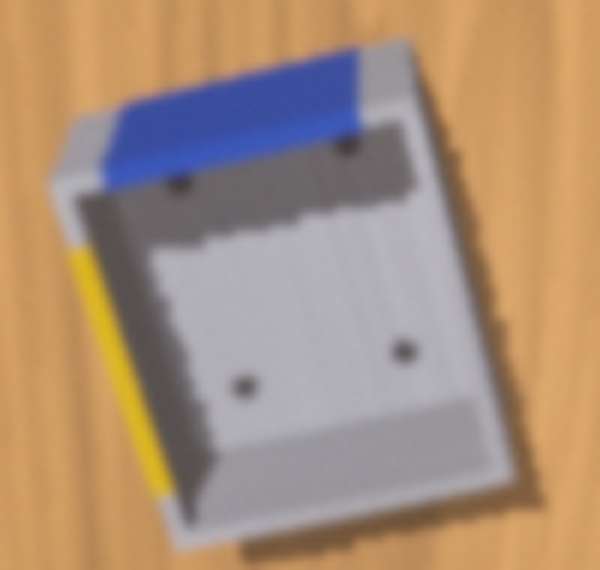

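The outer rim corners in the crop are about (52,180), (416,100), (517,480) and (180,548). The base of the blue face runs (75,118)–(409,38).

```bash
cat >> h.py <<'E'
def yaw():
    from scipy.spatial.transform import Rotation as R
    M=R.from_rotvec(ctrl.get_obs()["tool_rot"]).as_matrix();return M
E
python3 - <<'E'
from h import *
w=vision.get_image("wrist")
g=lambda p:(195+p[0]/6-.4,190+p[1]/6-.4)
P=np.array([onplane(w,*g(p),.05,True) for p in [(52,180),(416,100),(517,480),(180,548)]])
B=np.array([onplane(w,*g(p),.0,True) for p in [(75,118),(409,38)]])
print(P.round(4),B.round(4))
print("sides",[np.linalg.norm(P[i]-P[(i+1)%4]).round(3) for i in range(4)],np.linalg.norm(B[0]-B[1]))
c=P.mean(0);ang=lambda v:np.degrees(np.arctan2(v[1],v[0]))
print("c",c,"x dir",ang(P[0]+P[1]-P[2]-P[3]),"edge normal",ang(P[1]-P[0])+90,ang(P[2]-P[3])+90,ang(B[1]-B[0])+90)
J=np.array([onplane(w,p[0]/1.5,p[1]/1.5,z,True) for p,z in [((305,90),.014),((473,73),.014),((303,83),.04),((472,63),.04),((289,64),.055),((480,39),.055)]])
print(J.round(4))
for i in(0,2,4): print(np.linalg.norm(J[i]-J[i+1]),ang(J[i+1]-J[i])+90,(J[i]+J[i+1])/2)
E
```

```text
[[ 0.4532 -0.0468  0.05  ]
 [ 0.5491 -0.0239  0.05  ]
 [ 0.5792 -0.1392  0.05  ]
 [ 0.4824 -0.1631  0.05  ]] [[ 0.4517 -0.048   0.    ]
 [ 0.5486 -0.0234  0.    ]]
sides [np.float64(0.099), np.float64(0.119), np.float64(0.1), np.float64(0.12)] 0.09995385602453083
c [ 0.51597518 -0.09325574  0.05      ] x dir 104.37587451097897 edge normal 103.37950451310718 103.85053188120138 104.23126281054587
[[0.4551 0.2028 0.014 ]
 [0.6298 0.222  0.014 ]
 [0.4576 0.2062 0.04  ]
 [0.6236 0.2275 0.04  ]
 [0.4465 0.2236 0.055 ]
 [0.6288 0.2495 0.055 ]]
0.1757233778332155 96.28054178164105 [0.54244223 0.21240418 0.014     ]
0.16738324006432523 97.29208667729668 [0.5405676  0.21684581 0.04      ]
0.1840667297909499 98.07184686430824 [0.53763756 0.23657111 0.055     ]
```

drive_tool(rows=[[[-0.042, -0.001, 0.02], 0], [[-0.042, -0.001, 0.02], 0], [[-0.042, -0.001, 0.02], 0], [[-0.042, -0.001, 0.02], 0], [[-0.041, -0.001, 0.02], 0], [[0, 0, 0.02], -0.14], [[0, 0, 0.02], -0.14], [[0, 0, 0.02], -0.14], [[0, 0, 0.02], -0.14], [[0, 0, 0], -0.14]], jaw=0.5)

```text
t: 2.1
tool_pos: [0.5278, -0.1485, 0.2284]
tool_rot: [-1.314, -2.843, 0.0]
contact_force: [-0.2, 0.0, -0.0]
opening: 0.0427
grip_force: 0.0
```

drive_tool(rows=[[[0, 0, 0], -0.14], [[0, 0, 0], -0.14], [[0, 0, 0], -0.14], [[0, 0, 0], -0.14], [[0, 0, 0], -0.14], [[0, 0, 0], -0.14], [[0, 0, 0], -0.14], [[0, 0, 0], -0.135], [[0, 0, 0], 0], [[0, 0, 0], 0]])

```text
t: 3.1
tool_pos: [0.5297, -0.1491, 0.2329]
tool_rot: [0.378, -3.117, -0.001]
contact_force: [-0.1, -0.4, -0.8]
opening: 0.0426
grip_force: 0.0
```

```bash
python3 - <<'E'
from h import *
o=ctrl.get_obs();M=yaw();print(o["tool_pos"],o["q"],o["opening"],np.degrees(np.arctan2(M[1,1],M[0,1])))
w=vision.get_image("wrist");save(w,"w2")
cv2.imwrite("pics/w2b.png",cv2.resize(w["image"],(768,576),interpolation=cv2.INTER_CUBIC))
E
```

```text
[ 0.52965313 -0.14908762  0.23286266] [-4.09643044e-01 -7.01335136e-02  1.85588149e+00 -6.39370462e-06
  1.35758847e+00 -2.22148337e+00] 0.04258145862627514 103.81083948304874
```

View pics/w2b.png

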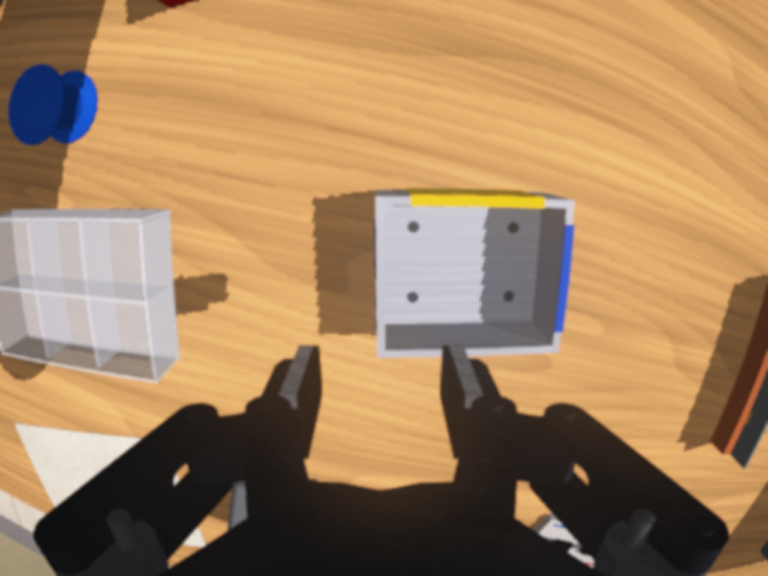

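The rear rim runs (376,193)–(379,357), almost on the tool's centre line and between the fingers. The parts tray is well clear on the left.

```bash
python3 - <<'E'
from h import *
w=vision.get_image("wrist");M=yaw();t=ctrl.get_obs()["tool_pos"]
for p in [(376,194),(379,357),(574,200),(558,352)]:
    P=onplane(w,p[0]/1.5-.2,p[1]/1.5-.2,.05,True);print(P.round(4),(M.T@(P-t)).round(4))
E
```

```text
[ 0.4807 -0.1633  0.05  ] [ 0.051  -0.0022  0.1834]
[ 0.5788 -0.1376  0.05  ] [-0.0505 -0.0008  0.1833]
[ 0.4523 -0.0469  0.05  ] [0.0506 0.1176 0.1834]
[ 0.5496 -0.0221  0.05  ] [-0.0498  0.1184  0.1833]
```

drive_tool(rows=[[[0, 0.001, 0.03], 0], [[0, 0, 0.03], 0], [[0, 0, 0.03], 0], [[0, 0, 0.03], 0], [[0, 0, 0.023], 0], [[0, 0, 0], 0], [[0, 0, 0], 0]])

```text
t: 3.9
tool_pos: [0.5297, -0.148, 0.091]
tool_rot: [0.381, -3.118, -0.001]
contact_force: [-0.7, 0.3, -0.6]
opening: 0.0429
grip_force: 0.0
```

drive_tool(rows=[[[0, 0, 0], 0], [[0, 0, 0], 0], [[0, 0, 0], 0], [[0, 0, 0], 0], [[0, 0, 0], 0], [[0, 0, 0], 0], [[0, 0, 0], 0], [[0, 0, 0], 0]], jaw=1, grip_force=50)

```text
t: 4.7
tool_pos: [0.5308, -0.1487, 0.0927]
tool_rot: [-0.383, 3.116, -0.003]
contact_force: [-1.2, -1.0, 6.7]
opening: 0.0043
grip_force: 51.5
```

```bash
python3 - <<'E'
from h import *
o=ctrl.get_obs();M=yaw();print(o["tool_pos"],o["opening"],o["contact_force"],np.degrees(np.arctan2(M[1,1],M[0,1])))
w=vision.get_image("wrist");save(w,"w3")
# copper line in side+scene views too
for n,cc in (("side",vision.get_image("side")),("scene",vision.get_image("scene"))): save(cc,n+"3")
im=[cv2.resize(cv2.imread("pics/side3.png")[225:295,180:280],(400,280),interpolation=cv2.INTER_CUBIC),cv2.resize(cv2.imread("pics/scene3.png")[170:240,290:390],(400,280),interpolation=cv2.INTER_CUBIC)]
cv2.imwrite("pics/w3b.png",np.vstack([np.hstack(im),cv2.resize(w["image"],(800,600),interpolation=cv2.INTER_CUBIC)[:310]]))
E
```

```text
[ 0.53080904 -0.14865703  0.0927195 ] 0.0042965992459236615 [-1.23740682 -1.04627187  6.67814983] 104.00406402268683
```

View pics/w3b.png

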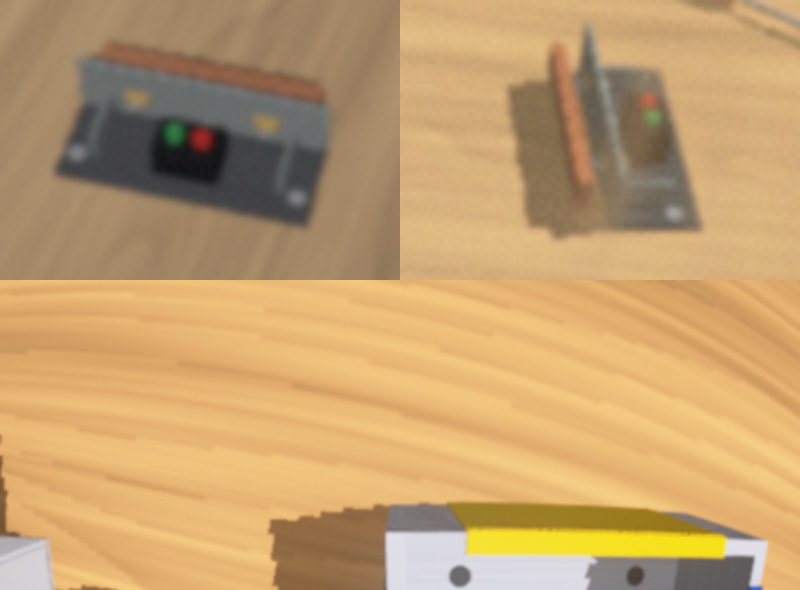

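The bar is on the chassis side of the plate, and the jig carries red and green lights. The chassis wall is gripped (opening 4.3 mm). Now I'll fit the bar lines for its yaw.

```bash
cat > bar.py <<'E'
from h import *
def cop(im):
    h=cv2.cvtColor(im,cv2.COLOR_BGR2HSV);return ((h[...,0]<13)&(h[...,1]>120)&(h[...,2]>60)).astype(np.uint8)
def big(m):
    n,l,s,_=cv2.connectedComponentsWithStats(m);k=1+np.argmax(s[1:,4]);return l==k,s[k]
E
python3 - <<'E'
from bar import *
# w1 pose camera: rebuild R,t from current camera relative to tool
from scipy.spatial.transform import Rotation as R
w=vision.get_image("wrist");M=yaw();t=ctrl.get_obs()["tool_pos"]
Rc=np.array(w["R"])@M; tc=np.array(w["t"])+np.array(w["R"])@t  # cam<-tool
M1=R.from_rotvec([-2.2200,-2.2190,.004]).as_matrix();t1=np.array([.5349,.0597,.4115])
w1=dict(w);w1["R"]=Rc@M1.T;w1["t"]=tc-w1["R"]@t1
im=cv2.imread("pics/w1.png");m=cop(im);m[80:]=0;m[:,:180]=0;m[:,340:]=0
m,s=big(m);print(s)
cols=np.arange(s[0]+6,s[0]+s[2]-6)
for nm,z,off,f in(("low",.014,.5,lambda r:r.max()),("up",.04,-.5,lambda r:r.min())):
    P=np.array([onplane(w1,c,f(np.where(m[:,c])[0])+off,z,True) for c in cols])
    k=np.polyfit(P[:,0],P[:,1],1);print(nm,np.degrees(np.arctan(k[0]))+90,"y at .54",np.polyval(k,.54),P[[0,-1],0])
s3=vision.get_image("scene");im=s3["image"];m=cop(im);m[:,:310]=0;m[:,345:]=0;m[:170]=0;m[240:]=0
m,s=big(m);print("scene",s)
rows=np.arange(s[1]+3,s[1]+s[3]-3)
for z,f,off in((.04,np.max,.5),(.014,np.min,-.5),(.04,np.min,-.5)):
    P=np.array([onplane(s3,f(np.where(m[r])[0])+off,r,z) for r in rows]);k=np.polyfit(P[:,0],P[:,1],1)
    print(np.degrees(np.arctan(k[0]))+90,np.polyval(k,.54),P[[0,-1],0])
sd=vision.get_image("side")
for z,pp in((.003,[(57,173),(307,225)]),(.055,[(80,60),(327,105)])):
    P=[onplane(sd,180+a/4-.4,225+b/4-.4,z) for a,b in pp];d=P[0]-P[1];print("side",np.degrees(np.arctan2(d[1],d[0]))+90,np.linalg.norm(d),(P[0]+P[1])/2)
E
```

```text
[ 200   39  116   24 1236]
low 97.39291691461199 y at .54 0.20952199078893285 [0.46000232 0.62036217]
up 97.41463056971719 y at .54 0.22210441389334434 [0.46420696 0.61577924]
scene [328 182  10  35 122]
97.50487210534567 0.218618091862694 [0.47906547 0.6132933 ]
97.35602439134145 0.21396752457721435 [0.44682167 0.58555822]
97.35602439134142 0.20660414073701064 [0.48064077 0.6151926 ]
side 97.5847129305954 0.1860157127888007 [0.52615916 0.30478334 0.003     ]
side 98.52459340478322 0.18406424957325768 [0.53570506 0.23956421 0.055     ]
```

drive_tool(rows=[[[0, 0, -0.001], 0.03], [[0, 0, 0], 0.045], [[0, 0, 0], 0.04], [[0, 0, 0], 0], [[-0.005, 0.01, 0], 0], [[-0.01, 0.02, 0], 0], [[-0.01, 0.025, 0], 0], [[-0.01, 0.025, 0], 0], [[-0.01, 0.025, 0], 0], [[-0.005, 0.025, 0], 0]])

```text
t: 6.0
tool_pos: [0.5636, -0.0127, 0.0927]
tool_rot: [-0.201, 3.133, -0.004]
contact_force: [0.3, -5.6, 2.8]
opening: 0.0043
grip_force: 51.1
```

drive_tool(rows=[[[-0.005, 0.025, 0], 0], [[0, 0.025, 0], 0], [[0, 0.015, 0], 0], [[0, 0.01, 0], 0], [[0, 0.008, 0], 0], [[0, 0, 0], 0], [[0, 0, 0], 0], [[0, 0, 0], 0]])

```text
t: 6.8
tool_pos: [0.5573, 0.0708, 0.0927]
tool_rot: [-0.201, 3.134, 0.003]
contact_force: [0.8, 2.1, 6.1]
opening: 0.0043
grip_force: 51.4
```

```bash
python3 - <<'E'
from h import *
o=ctrl.get_obs();M=yaw();print(o["tool_pos"],o["opening"],o["contact_force"],o["wrist_torque"],np.degrees(np.arctan2(M[1,1],M[0,1])))
ims=[]
for n in("wrist","scene","side"):
    c=vision.get_image(n);save(c,n+"4");ims.append(c["image"])
r=lambda i,w,h:cv2.resize(i,(w,h),interpolation=cv2.INTER_CUBIC)
cv2.imwrite("pics/4.png",np.vstack([np.hstack([r(ims[1][150:250,270:400],390,300),r(ims[2][185:285,180:310],390,300)]),r(ims[0][0:200],780,300)]))
E
```

```text
[0.55734706 0.07082079 0.0927298 ] 0.004311459403045822 [0.75757342 2.06669699 6.09303351] [ 0.12646389 -0.10484542  0.0264363 ] 97.34257236574845
```

View pics/4.png

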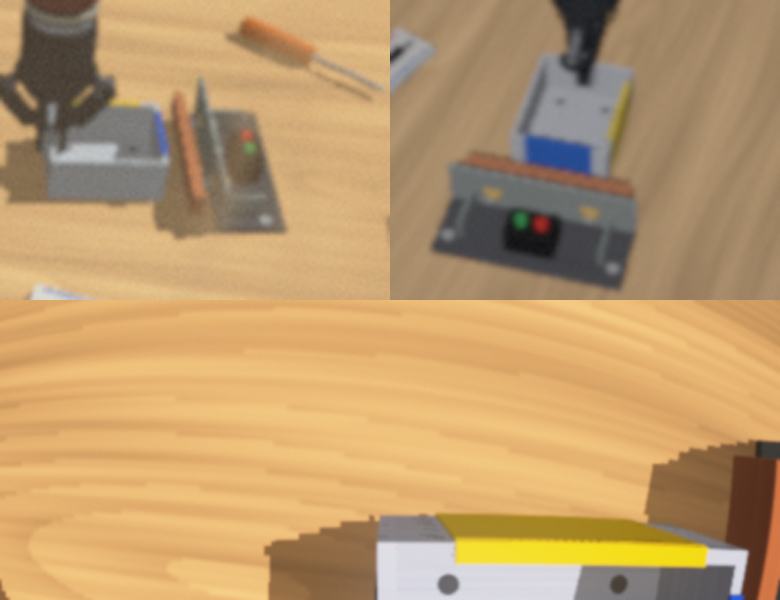

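The chassis sits square to the bar with a gap of about 22 mm, and both lateral ends are inside the bar. Advancing.

drive_tool(rows=[[[0, 0.008, 0], 0], [[0, 0.008, 0], 0], [[0, 0.006, 0], 0], [[0, 0.004, 0], 0], [[0, 0.003, 0], 0], [[0, 0.002, 0], 0], [[0, 0, 0], 0], [[0, 0, 0], 0]])

```text
t: 7.75
tool_pos: [0.5536, 0.1003, 0.0927]
tool_rot: [-0.201, 3.133, -0.002]
contact_force: [0.1, -5.7, 4.8]
opening: 0.004
grip_force: 51.4
```

drive_tool(rows=[[[0, 0.001, 0], 0], [[0, 0.001, 0], 0], [[0, 0, 0], 0]])

```text
t: 8.05
tool_pos: [0.5534, 0.102, 0.0928]
tool_rot: [-0.201, 3.133, -0.003]
contact_force: [0.8, -5.8, 5.2]
opening: 0.0043
grip_force: 51.4
```

drive_tool(rows=[[[0, 0.001, 0], 0], [[0, 0.001, 0], 0], [[0, 0, 0], 0]])

```text
t: 8.35
tool_pos: [0.5532, 0.1039, 0.0928]
tool_rot: [-0.201, 3.133, -0.003]
contact_force: [1.1, -6.0, 5.3]
opening: 0.004
grip_force: 51.4
```

drive_tool(rows=[[[0, 0.001, 0], 0], [[0, 0.001, 0], 0], [[0, 0, 0], 0]])

```text
t: 8.65
tool_pos: [0.5531, 0.1049, 0.0927]
tool_rot: [-0.202, 3.133, -0.007]
contact_force: [1.7, -11.4, 5.5]
opening: 0.0044
grip_force: 51.3
```

drive_tool(rows=[[[0, 0.001, 0], 0], [[0, 0.001, 0], 0], [[0, 0, 0], 0]])

```text
t: 8.95
tool_pos: [0.5531, 0.1056, 0.0928]
tool_rot: [-0.202, 3.133, -0.011]
contact_force: [2.3, -16.3, 5.6]
opening: 0.0041
grip_force: 51.4
```

drive_tool(rows=[[[0, 0, 0], 0], [[0, 0, 0], 0], [[0, 0, 0], 0], [[0, 0, 0], 0], [[0, 0, 0], 0], [[0, 0, 0], 0], [[0, 0, 0], 0], [[0, 0, 0], 0], [[0, 0, 0], 0], [[0, 0, 0], 0]])

```text
t: 9.95
tool_pos: [0.5531, 0.1056, 0.0928]
tool_rot: [-0.202, 3.133, -0.011]
contact_force: [1.7, -14.8, 4.7]
opening: 0.0039
grip_force: 51.4
```

```bash
cat > look.py <<'E'
import sys
from h import *
n=sys.argv[1];o=ctrl.get_obs();M=yaw();print(o["t"],o["tool_pos"],o["opening"],o["contact_force"],o["wrist_torque"],np.degrees(np.arctan2(M[1,1],M[0,1])))
ims=[]
for k in("wrist","scene","side"):
    c=vision.get_image(k);save(c,k+n);ims.append(c["image"])
r=lambda i,w,h:cv2.resize(i,(w,h),interpolation=cv2.INTER_CUBIC)
cv2.imwrite(f"pics/{n}.png",np.vstack([np.hstack([r(ims[1][150:250,270:400],390,300),r(ims[2][185:285,180:310],390,300)]),r(ims[0][0:200],780,300)]))
for k in ("scene","side"):
    out=[]
    for j in ("4",n):
        im=cv2.imread(f"pics/{k}{j}.png");h=cv2.cvtColor(im,cv2.COLOR_BGR2HSV)
        b=(slice(185,215),slice(340,362)) if k=="scene" else (slice(245,270),slice(215,240))
        hh=h[b];s=hh[...,1]>130
        for nm,mm in(("g",(abs(hh[...,0].astype(int)-60)<20)&s),("r",((hh[...,0]<8)|(hh[...,0]>172))&s)):
            out.append((j,nm,int(mm.sum()),int(hh[...,2][mm].max()) if mm.any() else 0))
    print(k,out)
E
python3 look.py 5
```

```text
9.95 [0.55307218 0.10560961 0.09275319] 0.0038682842634610304 [  1.66866163 -14.76943441   4.74506531] [-2.1162813  -0.32321185  0.03009107] 97.37328005276147
scene [('4', 'g', 0, 0), ('4', 'r', 3, 188), ('5', 'g', 0, 0), ('5', 'r', 4, 188)]
side [('4', 'g', 22, 117), ('4', 'r', 37, 153), ('5', 'g', 22, 117), ('5', 'r', 37, 153)]
```

View pics/5.png

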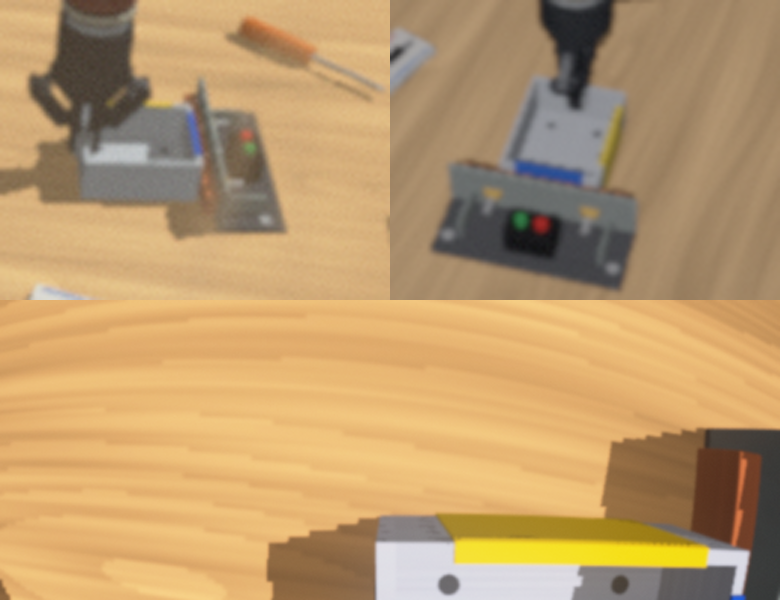

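The bar is home: its pins show behind the plate, the force is 15 N and the yaw torque is nearly zero. It has been held for over 1 s. Now draw back 70 mm and turn.

drive_tool(rows=[[[0, -0.004, 0], 0], [[0, -0.008, 0], 0], [[0, -0.012, 0], 0], [[0, -0.015, 0], 0], [[0, -0.015, 0], 0], [[0, -0.012, 0], 0], [[0, -0.008, 0], 0], [[0, 0, 0], 0], [[0, 0, 0], 0], [[0, 0, 0], 0]], grip_force=80)

```text
t: 11.1
tool_pos: [0.5619, 0.036, 0.0928]
tool_rot: [-0.201, 3.134, 0.002]
contact_force: [-0.5, -0.1, 6.5]
opening: 0.0038
grip_force: 79.4
```

drive_tool(rows=[[[0.0045, 0.0002, 0], 0.0785], [[0.0045, 0.0002, 0], 0.0785], [[0.0045, 0.0002, 0], 0.0785], [[0.0045, 0.0002, 0], 0.0785], [[0.0045, 0.0002, 0], 0.0785], [[0.0045, 0.0002, 0], 0.0785], [[0.0045, 0.0002, 0], 0.0785], [[0.0045, 0.0002, 0], 0.0785], [[0.0045, 0.0002, 0], 0.0785], [[0.0045, 0.0002, 0], 0.0785]])

```text
t: 12.1
tool_pos: [0.5197, 0.0472, 0.0928]
tool_rot: [1.017, 2.97, 0.001]
contact_force: [1.7, -1.4, 4.6]
opening: 0.0038
grip_force: 79.2
```

drive_tool(rows=[[[0.0045, 0.0002, 0], 0.0785], [[0.0045, 0.0002, 0], 0.0785], [[0.0045, 0.0002, 0], 0.0785], [[0.0045, 0.0002, 0], 0.0785], [[0.0045, 0.0002, 0], 0.0785], [[0.0045, 0.0002, 0], 0.0785], [[0.0045, 0.0002, 0], 0.0785], [[0.0045, 0.0002, 0], 0.0785], [[0.0045, 0.0002, 0], 0.0785], [[0.0045, 0.0002, 0], 0.0785]])

```text
t: 13.1
tool_pos: [0.4979, 0.0853, 0.0928]
tool_rot: [2.076, 2.356, 0.001]
contact_force: [0.1, -3.0, 5.2]
opening: 0.0038
grip_force: 79.4
```

```bash
python3 look.py 6; cat > w.py <<'E'
import sys
from h import *
E
python3 - <<'E'
import cv2,numpy as np
r=lambda i,w,h:cv2.resize(i,(w,h),interpolation=cv2.INTER_CUBIC)
a=cv2.imread("pics/wrist6.png");b=cv2.imread("pics/scene6.png");c=cv2.imread("pics/side6.png")
cv2.imwrite("pics/6b.png",np.hstack([r(a,600,450),np.vstack([r(b[160:235,265:365],200,150),r(c[170:270,180:310],200,150),np.zeros((150,200,3),np.uint8)])]))
E
```

```text
13.1 [0.49787331 0.08527139 0.09276988] 0.0037746180805405065 [ 0.09647586 -3.03580018  5.18860541] [-0.48120193 -0.02971103  0.12379891] 7.23691963479729
scene [('4', 'g', 0, 0), ('4', 'r', 3, 188), ('6', 'g', 0, 0), ('6', 'r', 2, 185)]
side [('4', 'g', 22, 117), ('4', 'r', 37, 153), ('6', 'g', 21, 117), ('6', 'r', 37, 153)]
```

View pics/6b.png

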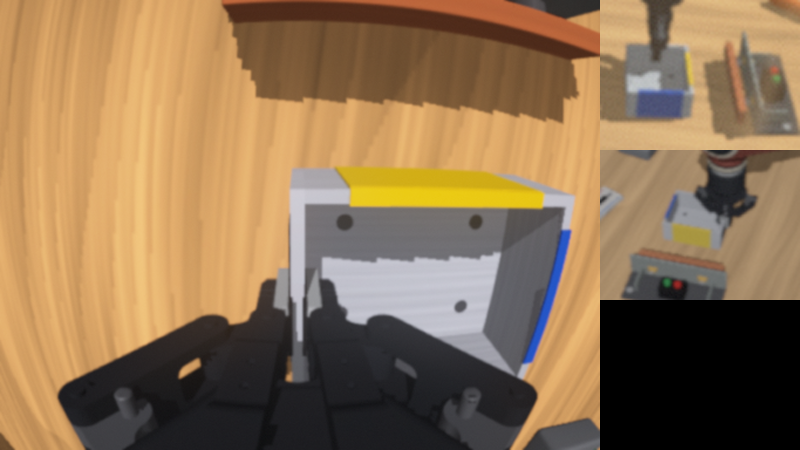

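The quarter turn is done and the bar is out. Yellow faces it, with its rim edge near (350,187)–(542,192), and the gripped wall is vertical in view. I'll check the yaw from the yellow edge.

```bash
python3 - <<'E'
from bar import *
w=vision.get_image("wrist");im=w["image"];h=cv2.cvtColor(im,cv2.COLOR_BGR2HSV)
m=((abs(h[...,0].astype(int)-27)<6)&(h[...,1]>170)).astype(np.uint8);m,s=big(m);print(s)
cols=np.arange(s[0]+16,s[0]+s[2]-16)
ang=lambda k:np.degrees(np.arctan(k[0]))+90
# inner edge of yellow rim at z=.05 (bottom of mask), outer rim edge by brightness jump
P=np.array([onplane(w,c,np.where(m[:,c])[0].max()+.5,.05,True) for c in cols]);k=np.polyfit(P[:,0],P[:,1],1);print("inner",ang(k),np.polyval(k,.555))
Q=[]
for c in cols:
    r=np.where(m[:,c])[0];v=h[r.min():r.max()+1,c,2].astype(int);j=np.argmax(v[3:-1]-v[1:-3])+2;Q.append(onplane(w,c,r.min()+j,.05,True))
Q=np.array(Q);k=np.polyfit(Q[:,0],Q[:,1],1);print("outer",ang(k),np.polyval(k,.555),np.std(Q[:,1]-np.polyval(k,Q[:,0])))
P=np.array([onplane(w,c,np.where(m[:,c])[0].min()-.5,.0,True) for c in cols]);k=np.polyfit(P[:,0],P[:,1],1);print("base",ang(k),np.polyval(k,.555))
m=cop(im);m[60:]=0;m,s=big(m);cols=np.arange(s[0]+5,s[0]+s[2]-40)
P=np.array([onplane(w,c,np.where(m[:60,c])[0].max()+.5,.014,True) for c in cols]);k=np.polyfit(P[:,0],P[:,1],1);print("bar low",s,ang(k),np.polyval(k,.54),P[[0,-1],0])
E
```

```text
[ 287  143  177   36 4831]
inner 96.86056380117469 0.13846425761594866
outer 96.90107345630034 0.14560020776035487 0.00013434102546821462
base 94.54374457926387 0.14479747231906603
bar low [ 190    0  322   52 8218] 97.31599268339733 0.20953227907012434 [0.45285091 0.6121808 ]
```

drive_tool(rows=[[[0, 0, 0], 0], [[0, 0, 0], 0], [[0, 0, 0], 0], [[0, 0, 0], 0], [[0, 0, 0], 0], [[0, 0, -0.02], 0], [[0, 0, -0.04], 0], [[0, 0, -0.04], 0], [[-0.023, 0.029, 0], 0], [[-0.023, 0.029, 0], 0]], jaw=0.5)

```text
t: 14.3
tool_pos: [0.5624, 0.0473, 0.1949]
tool_rot: [2.068, 2.359, 0.006]
contact_force: [0.8, 1.1, -0.3]
opening: 0.0429
grip_force: 0.0
```

drive_tool(rows=[[[0, 0, 0], -0.14], [[0, 0, 0], -0.14], [[0, 0, 0], -0.14], [[0, 0, 0], -0.14], [[0, 0, 0], -0.14], [[0, 0, 0], -0.14], [[0, 0, 0], -0.14], [[0, 0, 0], -0.14], [[0, 0, 0], -0.14], [[0, 0, 0], -0.14]])

```text
t: 15.3
tool_pos: [0.5607, 0.0473, 0.1917]
tool_rot: [-0.055, -3.141, -0.0]
contact_force: [-0.9, 0.3, -0.3]
opening: 0.0427
grip_force: 0.0
```

drive_tool(rows=[[[0, 0, 0], -0.14], [[0, 0, 0], -0.027], [[0, 0, 0], 0], [[0, 0, 0], 0], [[0, 0, 0], 0]])

```text
t: 15.8
tool_pos: [0.5607, 0.0473, 0.1919]
tool_rot: [0.196, -3.135, -0.0]
contact_force: [0.3, 1.0, 0.2]
opening: 0.0425
grip_force: 0.0
```

```bash
python3 - <<'E'
from bar import *
w=vision.get_image("wrist");save(w,"w7");o=ctrl.get_obs();M=yaw();t=o["tool_pos"];print(t,o["opening"],np.degrees(np.arctan2(M[1,1],M[0,1])))
im=w["image"];h=cv2.cvtColor(im,cv2.COLOR_BGR2HSV)
# chassis = low saturation; horizontal scan for its rear edge in rows
for r in range(130,250,8):
    s=(h[r,150:420,1]<70)&(h[r,150:420,2]>90);c=np.where(s)[0]
    if len(c): P=onplane(w,150+c.min()-.5,r,.05,True);print(r,150+c.min(),150+c.max(),P.round(4),(M.T@(P-t))[:2].round(4))
E
```

```text
[0.56076183 0.0472918  0.19189922] 0.042579475740775925 97.17702384632427
130 249 382 [0.5076 0.0373 0.05  ] [ 0.054  -0.0033]
138 249 381 [0.5133 0.038  0.05  ] [ 0.0482 -0.0033]
146 249 380 [0.5191 0.0387 0.05  ] [ 0.0424 -0.0033]
154 249 372 [0.5249 0.0394 0.05  ] [ 0.0365 -0.0033]
162 249 371 [0.5308 0.0401 0.05  ] [ 0.0306 -0.0034]
170 249 371 [0.5368 0.0409 0.05  ] [ 0.0246 -0.0034]
178 249 370 [0.5428 0.0416 0.05  ] [ 0.0185 -0.0034]
186 249 369 [0.5489 0.0423 0.05  ] [ 0.0124 -0.0035]
194 249 368 [0.5551 0.0431 0.05  ] [ 0.0061 -0.0035]
202 249 367 [0.5614 0.0438 0.05  ] [-0.0002 -0.0035]
210 249 366 [0.5679 0.0446 0.05  ] [-0.0067 -0.0036]
218 249 365 [0.5744 0.0454 0.05  ] [-0.0133 -0.0036]
226 249 364 [0.5811 0.0462 0.05  ] [-0.0201 -0.0037]
234 198 363 [0.5935 0.0066 0.05  ] [-0.0274 -0.0445]
242 194 361 [0.6012 0.0036 0.05  ] [-0.0347 -0.0484]
```

drive_tool(rows=[[[0, -0.001, 0.03], 0], [[0, 0, 0.03], 0], [[0, 0, 0.03], 0], [[0, 0, 0.007], 0], [[0, 0, 0], 0], [[0, 0, 0], 0]])

```text
t: 16.45
tool_pos: [0.5619, 0.0463, 0.0964]
tool_rot: [-0.198, 3.133, -0.0]
contact_force: [0.6, 0.3, 0.8]
opening: 0.0426
grip_force: 0.0
```

drive_tool(rows=[[[0, 0, 0], 0], [[0, 0, 0], 0], [[0, 0, 0], 0], [[0, 0, 0], 0], [[0, 0, 0], 0], [[0, 0, 0], 0], [[0, 0, 0], 0], [[0, 0, 0], 0]], jaw=1, grip_force=50)

```text
t: 17.25
tool_pos: [0.5618, 0.0466, 0.0965]
tool_rot: [-0.198, 3.133, 0.001]
contact_force: [-0.8, 2.9, 6.6]
opening: 0.0036
grip_force: 51.2
```

drive_tool(rows=[[[0, 0.005, 0], -0.002], [[0, 0.01, 0], 0], [[0, 0.015, 0], 0], [[0, 0.012, 0], 0], [[0, 0.01, 0], 0], [[0, 0.008, 0], 0], [[0, 0.006, 0], 0], [[0, 0.004, 0], 0], [[0, 0.003, 0], 0], [[0, 0.002, 0], 0]])

```text
t: 18.25
tool_pos: [0.5528, 0.1195, 0.0965]
tool_rot: [-0.202, 3.132, -0.006]
contact_force: [0.7, -7.4, 5.1]
opening: 0.0041
grip_force: 51.1
```

drive_tool(rows=[[[0, 0.001, 0], 0], [[0, 0.001, 0], 0], [[0, 0, 0], 0], [[0, 0, 0], 0]])

```text
t: 18.65
tool_pos: [0.5525, 0.1214, 0.0964]
tool_rot: [-0.202, 3.132, -0.005]
contact_force: [0.3, -6.2, 4.5]
opening: 0.0039
grip_force: 51.1
```

drive_tool(rows=[[[0, 0.001, 0], 0], [[0, 0.001, 0], 0], [[0, 0, 0], 0], [[0, 0, 0], 0]])

```text
t: 19.05
tool_pos: [0.5523, 0.1233, 0.0965]
tool_rot: [-0.202, 3.132, -0.005]
contact_force: [1.2, -7.1, 6.1]
opening: 0.0039
grip_force: 51.1
```

drive_tool(rows=[[[0, 0.001, 0], 0], [[0, 0.001, 0], 0], [[0, 0, 0], 0], [[0, 0, 0], 0]])

```text
t: 19.45
tool_pos: [0.5521, 0.1247, 0.0965]
tool_rot: [-0.202, 3.132, -0.007]
contact_force: [0.3, -8.6, 5.0]
opening: 0.004
grip_force: 51.1
```

drive_tool(rows=[[[0, 0.001, 0], 0], [[0, 0.001, 0], 0], [[0, 0, 0], 0], [[0, 0, 0], 0]])

```text
t: 19.85
tool_pos: [0.5521, 0.1255, 0.0965]
tool_rot: [-0.202, 3.132, -0.012]
contact_force: [1.6, -14.7, 5.6]
opening: 0.0038
grip_force: 51.2
```

```bash
python3 look.py 8|head -1
```

```text
19.85 [0.55207985 0.12546483 0.09647094] 0.003838161155614324 [  1.56209594 -14.73151188   5.56662122] [-1.96794021 -0.19075081  0.04778684] 97.39354129665973
```

drive_tool(rows=[[[0, 0, 0], 0], [[0, 0, 0], 0], [[0, 0, 0], 0], [[0, 0, 0], 0], [[0, 0, 0], 0], [[0, 0, 0], 0]], jaw=0.5)

```text
t: 20.6
tool_pos: [0.5502, 0.1288, 0.0948]
tool_rot: [0.202, -3.135, -0.0]
contact_force: [0.3, -0.3, 0.6]
opening: 0.0428
grip_force: 0.0
```

drive_tool(rows=[[[0, 0, -0.02], 0], [[0, 0, -0.03], 0], [[0, 0, -0.04], 0], [[0, 0, -0.04], 0], [[0, -0.02, -0.04], 0], [[0, -0.03, 0], 0], [[0, -0.04, 0], 0], [[0, -0.04, 0], 0], [[0, 0, 0], 0], [[0, 0, 0], 0]])

```text
t: 21.6
tool_pos: [0.5669, -0.0008, 0.2648]
tool_rot: [0.199, -3.135, -0.001]
contact_force: [-0.3, 1.2, -0.5]
opening: 0.0429
grip_force: 0.0
```

```bash
python3 look.py 9|head -1;  python3 - <<'E'
from bar import *
r=lambda i,w,h:cv2.resize(i,(w,h),interpolation=cv2.INTER_CUBIC)
S=lambda k:[cv2.imread(f"pics/{a}{k}.png") for a in("scene","side","wrist")]
rows=[]
for k in("8","9"):
    a,b,_=S(k);rows.append(np.hstack([r(a[165:235,290:380],360,280),r(b[200:270,190:280],360,280)]))
cv2.imwrite("pics/9b.png",np.vstack(rows))
# change of chassis around yellow tape (side view), between press and release
for k in("8","9"):
  for n in("side","scene"):
    im=cv2.imread(f"pics/{n}{k}.png");h=cv2.cvtColor(im,cv2.COLOR_BGR2HSV)
    m=((abs(h[...,0].astype(int)-27)<6)&(h[...,1]>170))
    m[:150]=0;m[290:]=0;m[:,:190]=0;m[:,370:]=0
    y,x=np.where(m);print(k,n,len(x),x.mean() if len(x) else 0,y.mean() if len(x) else 0)
E
```

```text
21.6 [ 0.56686226 -0.00078395  0.26476439] 0.04290368814628641 [-0.26850026  1.15351486 -0.45017647] [-0.01851715  0.04011061  0.01978983] 97.25008983481808
8 side 0 0 0
8 scene 0 0 0
9 side 0 0 0
9 scene 0 0 0
```

View pics/9b.png

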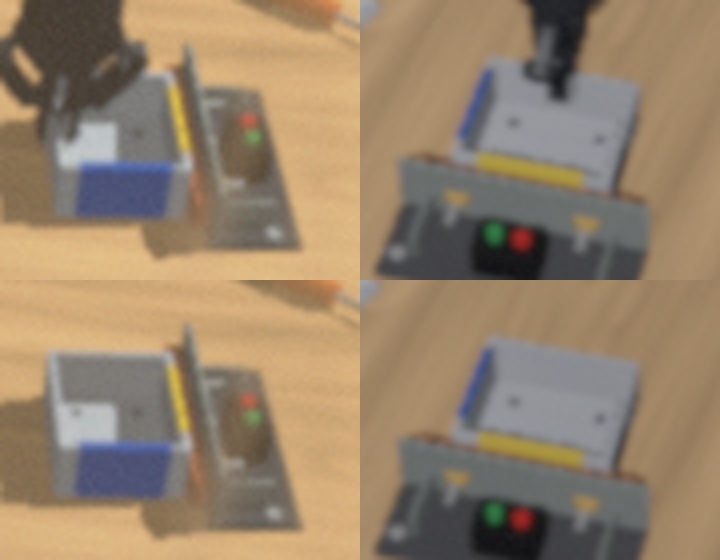

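The pictures before and after release look the same: the yellow face is flush on the bar and the pins are out behind the plate. One sub-pixel check before handing in.

```bash
python3 - <<'E'
import cv2,numpy as np
for n,(a,b,c,d) in {"side":(235,262,200,260),"scene":(200,222,305,340)}.items():
    A,B=[cv2.imread(f"pics/{n}{k}.png",0)[a:b,c:d].astype(np.float32) for k in "89"]
    print(n,cv2.phaseCorrelate(A,B,cv2.createHanningWindow(A.shape[::-1],cv2.CV_32F)))
    bl=[]
    for k in "89":
        h=cv2.cvtColor(cv2.imread(f"pics/{n}{k}.png"),cv2.COLOR_BGR2HSV);m=(abs(h[...,0].astype(int)-(112 if n=="scene" else 25))<8)&(h[...,1]>(100 if n=="scene" else 130))
        m=m[(slice(195,225),slice(300,340)) if n=="scene" else (slice(236,250),slice(215,240))];y,x=np.where(m);bl.append((len(x),x.mean().round(2),y.mean().round(2)))
    print(bl)
E
```

```text
side ((-0.011086995036336589, 0.5664661797213775), 0.947125846956983)
[(71, np.float64(14.8), np.float64(5.87)), (71, np.float64(14.96), np.float64(5.77))]
scene ((0.00281590863680492, 0.11624215759618828), 1.0421900456702267)
[(60, np.float64(21.48), np.float64(12.28)), (36, np.float64(22.19), np.float64(11.58))]
```

The images can't settle shifts below about 0.5 mm. A light push from behind with shut fingers will confirm the bar is on its stop without any pull-back.

drive_tool(rows=[[[0, 0.03, 0], 0], [[0, 0.03, 0], 0], [[0, 0.02, 0.01], 0], [[0, 0, 0.03], 0], [[0, 0, 0.04], 0], [[0, 0, 0.04], 0], [[0, 0, 0.035], 0], [[0, 0, 0.01], 0], [[0, 0, 0], 0], [[0, 0, 0], 0]], jaw=1)

```text
t: 22.75
tool_pos: [0.5579, 0.0795, 0.1018]
tool_rot: [-0.202, 3.132, -0.0]
contact_force: [0.7, -0.4, 0.7]
opening: -0.0002
grip_force: 0.0
```

drive_tool(rows=[[[0, 0.008, 0], 0], [[0, 0.006, 0], 0], [[0, 0.003, 0], 0], [[0, 0.002, 0], 0], [[0, 0.001, 0], 0], [[0, 0.001, 0], 0], [[0, 0, 0], 0]])

```text
t: 23.45
tool_pos: [0.5539, 0.0999, 0.0998]
tool_rot: [0.201, -3.135, -0.0]
contact_force: [1.0, -0.1, -0.9]
opening: -0.0001
grip_force: 0.0
```

drive_tool(rows=[[[0, 0.001, 0], 0], [[0, 0.001, 0], 0], [[0, 0, 0], 0], [[0, 0, 0], 0]])

```text
t: 23.85
tool_pos: [0.5537, 0.1018, 0.0999]
tool_rot: [0.201, -3.135, 0.0]
contact_force: [1.2, -0.1, 0.6]
opening: -0.0002
grip_force: 0.0
```

drive_tool(rows=[[[0, 0.001, 0], 0], [[0, 0.001, 0], 0], [[0, 0.001, 0], 0], [[0, 0.001, 0], 0], [[0, 0, 0], 0], [[0, 0, 0], 0]])

```text
t: 24.45
tool_pos: [0.5532, 0.1058, 0.0999]
tool_rot: [-0.201, 3.135, -0.0]
contact_force: [-0.2, 0.1, -0.4]
opening: 0.0002
grip_force: 0.0
```

drive_tool(rows=[[[0, 0.001, 0], 0], [[0, 0.001, 0], 0], [[0, 0, 0], 0], [[0, 0, 0], 0]])

```text
t: 24.85
tool_pos: [0.553, 0.1078, 0.0999]
tool_rot: [0.201, -3.135, -0.0]
contact_force: [0.1, -0.7, 0.4]
opening: 0.0
grip_force: 0.0
```

drive_tool(rows=[[[0, 0.001, 0], 0], [[0, 0.001, 0], 0], [[0, 0, 0], 0], [[0, 0, 0], 0]])

```text
t: 25.25
tool_pos: [0.5529, 0.1085, 0.1]
tool_rot: [-0.202, 3.135, -0.005]
contact_force: [0.9, -6.6, -0.5]
opening: 0.0001
grip_force: 3.2
```

drive_tool(rows=[[[0, 0.001, 0], 0], [[0, 0.001, 0], 0], [[0, 0, 0], 0], [[0, 0, 0], 0]])

```text
t: 25.65
tool_pos: [0.5529, 0.1092, 0.1]
tool_rot: [-0.202, 3.135, -0.009]
contact_force: [-0.2, -12.2, 0.4]
opening: -0.0002
grip_force: 5.8
```

drive_tool(rows=[[[0, -0.003, 0], 0], [[0, -0.004, 0], 0], [[0, -0.012, 0], 0], [[0, -0.012, 0], 0], [[0, 0, -0.03], 0], [[0, 0, -0.04], 0], [[0, 0, -0.04], 0], [[0, -0.03, -0.04], 0], [[0, -0.03, 0], 0], [[0, 0, 0], 0]])

```text
t: 26.65
tool_pos: [0.5653, 0.0183, 0.2524]
tool_rot: [-0.195, 3.131, -0.003]
contact_force: [0.4, -1.0, 0.3]
opening: -0.0001
grip_force: 0.0
```

drive_tool(rows=[[[0, 0, 0], 0], [[0, 0, 0], 0], [[0, 0, 0], 0]])

```text
t: 26.95
tool_pos: [0.5636, 0.0221, 0.2488]
tool_rot: [0.202, -3.133, -0.001]
contact_force: [0.2, 0.5, -0.4]
opening: -0.0003
grip_force: 0.0
```

```bash
python3 - <<'E'
from h import *
for n in("side","scene"):
    c=vision.get_image(n);save(c,n+"F");A=cv2.imread(f"pics/{n}9.png").astype(int)
    b=(slice(195,275),slice(190,280)) if n=="side" else (slice(170,240),slice(300,380))
    d=abs(A-c["image"].astype(int))[b];print(n,d.mean(),(d.max(2)>40).sum())
E
python3 -c "
from station import ctrl;print(ctrl.finish_job())"
```

```text
side 0.7801388888888889 0
scene 1.8975 0
the job is handed in; nothing more can be done
None
```

The job is handed in at about 27 s, with no verdict shown: the blue face pressed the bar onto its stop and held it there for over a second, then the chassis was drawn back and turned, and it now stands released with the yellow face holding the bar home.

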